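Open the top half of the drying cabinet and lock its stay

ROBOT

A 6-joint arm with a two-finger parallel gripper is mounted at the origin on the work surface. World frame = base frame: x ahead of the robot, y to its left, z up, the work surface at z = 0. Lengths are in m, angles in rad, forces in N, time in s.
With the tool pointing down it reaches from about 0.4 to 0.825 m from the base axis. Payload 7 kg.
Tool frame: the origin (TCP) lies between the finger pads; the fingertips stand 22 mm ahead of it and the grasp point (between the pads) lies 3 mm ahead of it (arm.tip_reach is the distance from the TCP to the fingertips, in m); z points along the fingers, y is the line along which they close (so a half turn about z gives the same grasp; the last joint's range is limited). The gripper opens to 88 mm and grips with 3 to 60 N. Pads are 19 mm wide; open, the fingers measure 130 mm over their backs; the gripper's body (78 mm by 193 mm) begins 47 mm behind the grasp point.
Start: joints at [-0.879, 0.359, 0.012, 0, -1.224, -0.288], TCP at [0.265, -0.621, 0.249] pointing down, gripper open.
Joint ranges: [-3.07, 3.07], [-1.43, 2.12], [-1.02, 1.25], [-3.03, 1.67], [-3.05, -0], [-3.03, 3.03]. Speed limits (rad/s): [2.39, 2.39, 3.01, 3.14, 3.14, 3.14].

INTERFACE

Orientations are given as [roll, pitch, yaw] about the fixed x, y, z axes, in that order (R = Rz(yaw) Ry(pitch) Rx(roll)).
In Python, from station import arm, viewer gives the robot as it stands. The module is installed in compiled form; this text tells all that it offers.
- The arm moves only by the tool apply_moves, never from a script. Its argument "commands" is a list that holds one entry, the list of rows, each a list of 5 numbers: the closure, from -1 (fully open) to 1 (shut), then the shift along the world's x, y, z as a fraction of full scale, then the turn about the world's z as a fraction of full scale. In form: [[[fingers, tx, ty, tz, yaw], ...]]. A call has 1 to 12 rows; each row shifts and turns the commanded pose from where the row before left it; what a row does not reach is not made up. Full scale, the value 1, is 20 cm for a shift and pi rad for a turn. A row lasts 1/10 s, in which the tool goes at most 50 mm and 8.59 degrees, less where a joint would pass 70% of its speed; a pose out of reach is approached as far as the arm can. A call with a number of a shift or a turn outside -1 to 1 is refused whole. A call with a gripper value outside its range is refused whole. The fingers move at their own pace and stop on an object; "force" is the grip in N (left out, the last holds). Time passes only in rows, so rows that do not move let the fingers close. It gives the time, the measured TCP pose, the force, the opening and the grip force at its end, in the units of the state.
- arm.get_state(): the state, without advancing time (a new reading comes with each control period).
- viewer.grab_frame(name): name is "scene" or "top" or "wrist"; returns a dict with "image" (480x640x3 uint8, blue, green, red), "mtx" (3x3 intrinsics, pixels), "rvec" (rotation vector, rad) and "tvec" (3), from world to camera coordinates, as OpenCV has them. Camera axes: x right, y down, z forward; pixel columns grow to the right and rows downward; lengths in m; the calibration is good to about 2 mm. The wrist camera is an equidistant fisheye: a pixel r from the principal point sees the ray r / f radians off the axis. A picture is of the moment at which its call begins. There is no depth.
- arm.job_done(): hands the job in; it is judged then, once.
The state is a dict: "t": time; "q": joint angles; "qd": joint speeds; "joint_efforts": joint torques, N m; "eef_pos": TCP position; "ee_rot": TCP orientation; "force": force on the tool from outside, world axes, zero at the start; "moment": the same for the moment, N m; "width": finger opening in m; "gripper_force": force on a finger pad.
Only numpy, scipy, OpenCV 4.12 (cv2) and the standard library are available. Lean on these libraries where they do the work, as an engineer would, in place of code of your own. Each camera call takes 0.05 s, during which the arm holds its last target. There are 200 camera calls.

TASK

The models on the drying cabinet's top shelf are ready to come out, but those below must stay shut away from dust. Draw the joining bolt fully up, swing the glazed top half of the split door wide open (about square to the cabinet's front), then lock its brass stay: turn the red thumbscrew clockwise until its pad touches the bar and give it a quarter turn more. Leave the bottom half shut and bolted, and leave the paints and other things standing where they are.

Things in the scene. Friction and masses are not known exactly. Their poses are not given: they have to be found in the camera images.
- cabinet: Fixed plywood drying cabinet 200 deep, 280 wide, 280 mm high, flat roof. Origin: centre of its underside; the split door is on its -x face; z up. Both leaves are 210 mm wide, 15 mm thick, outer faces at x = -115 mm, hung on one upright hinge axis at x = -118, y = +120 mm (free edges at y = -93) and swing out to -x.
- upper_leaf (a joint): Opening angle (rad) of the upper, glazed white leaf (z 140 to 278 mm): 0 shut, 1.57 square to the front, stop at 1.6. Seen from above it swings clockwise. Slight friction (about 0.06 N m): it stays where it is left. Only the joining bolt holds it shut.
- lower_leaf (a joint): Opening angle (rad) of the lower, solid white leaf (z 12 to 136 mm): 0 shut. Its own bolt holds it to the frame; it stays shut.
- join_bolt (a joint): Lift (m) of the joining bolt, an upright steel tower bolt 128 mm long on the upper leaf, 108 mm from the hinge axis: 0 fully down in its keeper on the lower leaf (starts 0 to 4 mm up), clear of the keeper at 0.018, 0.030 fully up. About 3 N of friction; it stays where it is left.
- join_knob (a point): Middle of the joining bolt's black knob: a round peg 16 mm thick, 20 mm long, standing out level, square to the leaf (point's x axis points into the leaf). The point is 28 mm before the leaf's face, 185 mm above the bench when down; the knob ends 9 mm farther out. The bolt's 18 mm wide guides, 30 mm below and 47 mm above it, stand 16 mm off the face.
- upper_pull (a point): Middle of the upper leaf's pull: an upright round steel bar, 10 mm thick, 94 mm between its end posts, its axis 36 mm off the leaf's face, 198 mm from the hinge along the leaf, 209 mm above the bench. Site's x axis points square into the leaf's face, y along the leaf to the hinge, z up.
- upper_hinge (a point): Point on the upright hinge axis of the leaves, at the height of the pull's middle.
- lower_bolt (a joint): Draw (m) of the lower leaf's own bolt, a level tower bolt shot sideways into a keeper on the frame: 0 fully shot, 0.030 drawn. It stays shot.
- lower_knob (a point): Middle of the lower bolt's black knob (same shape as the other's), 72 mm above the bench. Not to be used.
- stay_pad: Rubber pad under the thumbscrew, in a small steel saddle (28 mm wide, its top 19 mm above the roof) at the cabinet's x = -76, y = +29 mm. Through the saddle slides the brass quadrant stay: an arc bar 12 mm wide, 4 mm thick, 100 mm in radius about the hinge axis, fixed on the upper leaf's top edge, its top 8 mm above the roof. Origin: on the screw's axis at roof height.
- stay_screw (a joint): Turn (rad) of the stay's thumbscrew, growing clockwise seen from above: 0 when its pad just touches the brass bar; starts at -1.1 to -0.4; 1.57 is a quarter turn past touching; end stop 3.0. Takes 0.03 N m, rising to about 0.1 N m at the quarter turn, stays where it is left, sinks 0.4 mm per rad.
- screw_grip (a point): Middle of the thumbscrew's red wing, on its upright axis, 325 mm above the bench: the wing is 58 mm long (along the point's x axis), 11 mm thick, 22 mm tall, 14 mm clear of the saddle below. As the pad touches, the wing points from the cabinet's front to its back; after the quarter turn it lies parallel to the front.
- primer_can: Grey spray can, 58 mm in diameter, 165 mm tall, standing on the bench beside the cabinet. Origin: centre of its foot. Bystander.
- parts_tub: Clear open tub 120 x 90 x 60 mm on the bench, on the other side of the cabinet. Origin: centre of its underside. Bystander.
- paint_jar: Blue paint jar, 48 mm in diameter, 55 mm tall, at the back of the cabinet's roof. Origin: centre of its foot. Bystander.
- paint_bottle: White dropper bottle, 38 mm in diameter, 85 mm tall, on the bench in front of the cabinet, towards the door's free-edge side. Origin: centre of its foot. Bystander.

How it is judged:
On the way, in this order (a step that is already met when the one before it is completed fails the run):
1. the joining bolt is drawn up clear of the lower leaf (value of joint join_bolt above 0.022 m), for 0.1 s.
2. the upper leaf is swung wide open before its stay is clamped (value of joint upper_leaf above 1.3 rad and value of joint stay_screw below 0 rad), for 0.2 s.
3. the thumbscrew is a quarter turn past touching (within 25 degrees) (value of joint stay_screw between 1.13 and 2.01 rad), for 0.3 s.
At the end, for the whole second after the job is handed in: Upper leaf at rest, open over 1.3 rad (75 deg); joining bolt up over 22 mm; thumbscrew a quarter turn past touching within 25 deg (joint 1.13 to 2.01); lower leaf shut (under 0.03 rad), its bolt shot (within 5 mm); every bystander within 20 mm of its start (all of step 3 and value of joint upper_leaf above 1.3 rad and value of joint join_bolt above 0.022 m and value of joint lower_leaf below 0.03 rad and value of joint lower_bolt below 0.005 m and velocity of joint upper_leaf between -0.03 and 0.03 rad/s and distance of each of primer_can, parts_tub, paint_jar, paint_bottle from where it was at the start of the episode below 0.02 m).
It fails at once if the lower leaf is opened (value of joint lower_leaf above 0.06 rad).
It fails at once if the lower leaf's bolt is drawn (value of joint lower_bolt above 0.008 m).
It fails at once if the thumbscrew is overtightened, more than 40 degrees beyond the quarter turn (value of joint stay_screw above 2.27 rad).
It fails at once if a bystander is tipped over (angle between any of primer_can, paint_bottle, paint_jar, parts_tub's own z axis and vertical above 0.35 rad).
It also fails if it takes over 72 s, if anything falls off the work surface, if the arm or the gripper's body presses on something with over 40 N, if the wrist force passes 120 N, or if a joint passes its speed limit or range.

## Working session

There is one attempt and no reset: what is moved stays moved. The work goes in short steps, Python scripts to look and compute and a tool call to move; the robot and the scene stay as the last step left them, time stands still between calls to the robot, and variables do not carry over. Pictures are saved under pics/ and viewed, at most 10 in all, crops included, and the job is handed in when it is done.

Besides the shell and the picture viewer there is one more tool, called after "Request:" as name(argument=value, ...) on one line, values as JSON. apply_moves: Moves the arm, as the interface text tells. Shift numbers are shares of 20 cm and turn numbers shares of pi rad, none past 1 either way. Its arguments: {"type":"object","properties":{"commands":{"type":"array","items":{"type":"array","items":{"type":"array","items":{"type":"number"}}}},"force":{"type":"number"}},"required":["commands"]}

```bash
mkdir -p pics; python3 - <<'E'
from station import arm, viewer
import cv2
print(arm.get_state())
for n in("scene","top"):
    f=viewer.grab_frame(n); cv2.imwrite(f"pics/{n}0.png",f["image"]); print(n,f["mtx"].tolist(),f["rvec"],f["tvec"])
E
```

```text
{'t': 0.0, 'q': array([-8.78869737e-01,  3.59345832e-01,  1.10427344e-02, -3.44873951e-04,
       -1.22412787e+00, -2.88062185e-01]), 'qd': array([-4.60656547e-04, -2.03674219e-03, -3.58006962e-06, -6.31227067e-04,
       -2.55275490e-03, -2.01701001e-03]), 'joint_efforts': array([ 6.16699726e-04, -5.82724428e+01,  2.93059319e+01,  6.99745819e+00,
        7.07093335e-03, -1.25412780e-04]), 'eef_pos': array([ 0.26501939, -0.62028322,  0.24764316]), 'ee_rot': array([ 3.13993325e+00, -1.53589940e-04, -2.73784556e+00]), 'force': array([-0.17411302, -0.3251189 ,  0.2501914 ]), 'moment': array([-0.02230093, -0.00921609, -0.01179728]), 'gripper_force': 0.0, 'width': 0.08775963912139526}
scene [[573.1437974420463, 0.0, 325.4137901313857], [0.0, 573.1437974420463, 234.0448231024896], [0.0, 0.0, 1.0]] [ 0.35340522 -3.03414875  0.53944897] [0.59721034 0.20885059 1.18070244]
top [[472.0327666872764, 0.0, 318.22376045366485], [0.0, 472.0327666872764, 236.92394970881293], [0.0, 0.0, 1.0]] [ 2.15672752 -2.10484827  0.19850497] [-0.01962051  0.6575093   1.02064637]
```

View pics/scene0.png

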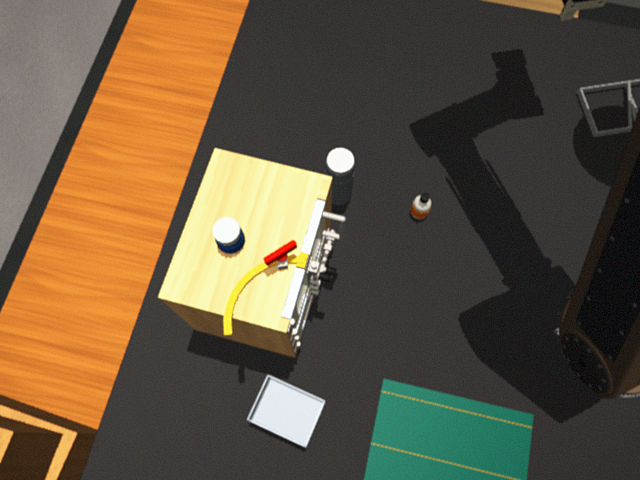

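View pics/top0.png

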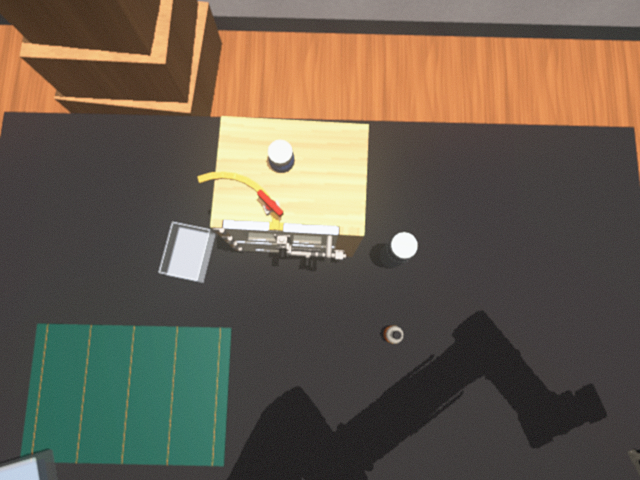

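The top view shows the roof back corners at (220,117) and (369,124), the red wing from (260,193) to (281,213), and the knob and pull in front. The scene view shows the roof corners at (216,150), (332,176) and (162,297), and the wing from (266,260) to (295,243). Next I'll fit the cabinet pose.

```bash
cat > geo.py <<'E'
import numpy as np, json
from scipy.optimize import least_squares
def W(pose,p):  # cabinet->world
    x,y,a=pose; c,s=np.cos(a),np.sin(a); p=np.atleast_2d(p)
    return np.c_[x+c*p[:,0]-s*p[:,1], y+s*p[:,0]+c*p[:,1], p[:,2]]
E
python3 - <<'E'
import cv2, numpy as np
from geo import *
from station import viewer
C=[[.1,.14,.28],[.1,-.14,.28],[-.1,-.14,.28]]
obs={"top":([C[0],C[1]],[[220,117],[369,124]]),"scene":([C[1],C[2],C[0]],[[216,150],[332,176],[162,297]])}
F={n:viewer.grab_frame(n) for n in obs}
P=lambda n,X:cv2.projectPoints(np.float64(X),F[n]["rvec"],F[n]["tvec"],F[n]["mtx"],None)[0][:,0]
res=lambda p:np.concatenate([(P(n,W(p,o[0]))-o[1]).ravel() for n,o in obs.items()])
r=least_squares(res,[.7,0,0]); p=r.x; print(p,r.fun.round(1)); json.dump(list(p),open("pose.json","w"))
pts={"hinge":[-.118,.12,.209],"knob":[-.143,.012,.185],"pull":[-.151,-.078,.209],"screw":[-.076,.029,.325],"pullopen":[-.316,.153,.209]}
for k,v in pts.items():
    w=W(p,v)[0]; print(k,w.round(4),P("top",[w])[0].round(),P("scene",[w])[0].round(),np.hypot(*w[:2]).round(3))
# draw overlay
for n in F:
    im=F[n]["image"].copy()
    for k,v in pts.items():cv2.circle(im,tuple(int(i) for i in P(n,W(p,v))[0]),2,(255,0,255),-1)
    c=P(n,W(p,pts["knob"]))[0].astype(int); cr=im[c[1]-90:c[1]+60,c[0]-100:c[0]+100]
    cv2.imwrite(f"pics/ov_{n}.png",cv2.resize(cr,None,fx=3,fy=3,interpolation=2))
a,b=[cv2.imread(f"pics/ov_{n}.png") for n in F]
cv2.imwrite("pics/ov.png",cv2.resize(np.vstack([a,b]),(400,600)))
# wing angle: project candidates
for n,e in (("top",[[260,193],[281,213]]),("scene",[[266,260],[295,243]])):
    K=F[n];R=cv2.Rodrigues(K["rvec"])[0];o=-R.T@K["tvec"].ravel();w=[]
    for u in e:
        d=R.T@np.linalg.inv(K["mtx"])@[*u,1];w.append(o+d*(.333-o[2])/d[2])
    d=w[1]-w[0];print(n,np.array(w).round(3).tolist(),"mid",(w[0]+w[1])/2,"ang",np.arctan2(d[1],d[0]))
E
```

```text
[ 0.73595774  0.05122228 -0.03491952] [ 0.6  1.6 -0.8  3.3  1.9 -1.5 -5.  -0.5 -0.9  0.7]
hinge [0.6222 0.1753 0.209 ] [227. 239.] [297. 330.] 0.646
knob [0.5935 0.0682 0.185 ] [282. 256.] [328. 278.] 0.597
pull [ 0.5823 -0.0215  0.209 ] [327. 262.] [345. 229.] 0.583
screw [0.661  0.0829 0.325 ] [270. 207.] [284. 253.] 0.666
pullopen [0.4255 0.2152 0.209 ] [200. 341.] [407. 380.] 0.477
top [[0.683, 0.1, 0.333], [0.648, 0.062, 0.333]] mid [0.66545158 0.08115095 0.333     ] ang -2.313347158595434
scene [[0.684, 0.103, 0.333], [0.647, 0.065, 0.333]] mid [0.66577888 0.0839983  0.333     ] ang -2.348834124048592
```

View pics/ov.png

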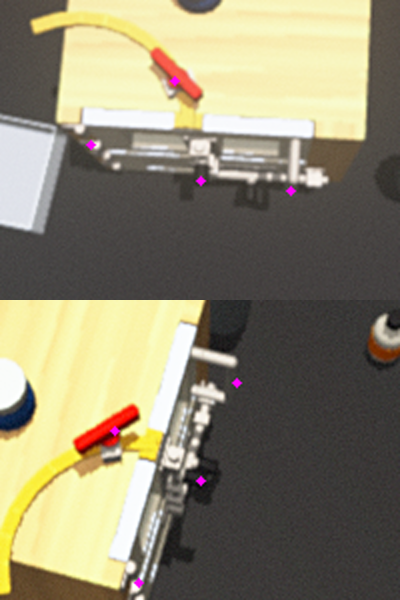

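The overlay shows my predicted points about 5 mm too far toward the robot. I'll refit with the leaf's top corners, the pull's top and the wing's middle.

```bash
python3 - <<'E'
import cv2, numpy as np
from geo import *
from station import viewer
b=[.1,.14,.28];f=[.1,-.14,.28];g=[-.1,-.14,.28];lh=[-.115,.117,.278];lf=[-.115,-.093,.278];pt=[-.151,-.078,.259];w=[-.076,.029,.334]
obs={"top":([b,f,lh,lf,pt,w],[[220,117],[369,124],[222,226.5],[338.5,233.5],[329.5,256],[270.5,203]]),
"scene":([f,g,b,lh,lf,pt,w],[[216,150],[332,176],[162,297],[291.5,319],[326.5,200.5],[345,218.5],[280.5,251.5]])}
F={n:viewer.grab_frame(n) for n in obs}
P=lambda n,X:cv2.projectPoints(np.float64(X),F[n]["rvec"],F[n]["tvec"],F[n]["mtx"],None)[0][:,0]
res=lambda p:np.concatenate([(P(n,W(p,o[0]))-o[1]).ravel() for n,o in obs.items()])
r=least_squares(res,[.7,0,0],loss="soft_l1"); p=r.x; print(p);print((res(p).reshape(-1,2)).round(1).tolist()); json.dump(list(p),open("pose.json","w"))
for k,v in {"hinge":[-.118,.12,.209],"knob":[-.143,.012,.185],"pull":[-.151,-.078,.209],"screw":[-.076,.029,.325],"pullopen":[-.316,.153,.209],"dragTCP":[-.157,.032,.25]}.items(): print(k,W(p,v)[0].round(4))
E
```

```text
[ 0.73960366  0.05096744 -0.03289715]
[[0.7, -0.1], [-0.7, 1.3], [0.5, 2.5], [-0.6, 2.1], [-1.2, 0.1], [-0.9, 0.3], [-0.2, -1.9], [-7.1, -1.2], [-2.9, 0.2], [0.1, -0.6], [-0.4, 0.8], [-1.1, -0.1], [1.0, -1.0]]
hinge [0.6256 0.1748 0.209 ]
knob [0.5971 0.0677 0.185 ]
pull [ 0.5861 -0.022   0.209 ]
screw [0.6646 0.0825 0.325 ]
pullopen [0.4288 0.2143 0.209 ]
dragTCP [0.5837 0.0881 0.25  ]
```

Request:
apply_moves(commands=[[[-1, 0.05, 0.16, 0.06, 0.045], [-1, 0.08, 0.18, 0.06, 0.045], [-1, 0.08, 0.18, 0.06, 0.045], [-1, 0.08, 0.18, 0.06, 0.045], [-1, 0.08, 0.18, 0.06, 0.045], [-1, 0.08, 0.18, 0.06, 0.045], [-1, 0.08, 0.18, 0.06, 0.045], [-1, 0.08, 0.18, 0.06, 0.045], [-1, 0.08, 0.18, 0.06, 0.045], [-1, 0.08, 0.18, 0.06, 0.045], [-1, 0.08, 0.18, 0, 0.045], [-1, 0.08, 0.18, 0, 0.045]]], force=20)

```text
t: 1.5
eef_pos: [0.4516, -0.1911, 0.3693]
ee_rot: [-3.14, -0.001, -1.035]
force: [1.2, -0.9, -0.3]
width: 0.0878
gripper_force: 0.0
```

Request:
apply_moves(commands=[[[-1, 0.075, 0.175, 0, 0.04], [-1, 0.075, 0.175, 0, 0.04], [-1, 0.075, 0.175, 0, 0.04], [-1, 0.075, 0.175, 0, 0.04], [-1, 0.075, 0.175, 0, 0.04], [-1, 0.075, 0.175, -0.05, 0.04], [-1, 0.075, 0.175, -0.05, 0.04], [-1, 0.075, 0.175, -0.05, 0.041], [-1, 0, 0, 0, 0], [-1, 0, 0, 0, 0], [-1, 0, 0, 0, 0]]])

```text
t: 2.6
eef_pos: [0.5711, 0.0869, 0.3389]
ee_rot: [3.142, -0.0, -0.034]
force: [-0.7, 0.0, 0.3]
width: 0.0875
gripper_force: 0.0
```

```bash
python3 - <<'E'
from station import arm, viewer
import cv2,numpy as np
s=arm.get_state();print(s["eef_pos"],s["ee_rot"],s["q"])
a=viewer.grab_frame("wrist");b=viewer.grab_frame("scene")
np.savez("w1.npz",**a)
cv2.imwrite("pics/w1.png",a["image"]);print(a["mtx"],a["rvec"],a["tvec"])
E
```

```text
[0.57106138 0.08689477 0.33888768] [ 3.14154249e+00 -2.98753596e-04 -3.38395550e-02] [ 4.89600730e-01  1.53066889e-01 -6.09763373e-02  1.97294913e-04
 -1.35651943e+00  1.04731410e+00]
[[371.64829954   0.         320.23057509]
 [  0.         371.64829954 238.7794694 ]
 [  0.           0.           1.        ]] [-2.04370999  2.11640462  0.28401787] [0.10716227 0.49078575 0.62728604]
```

View pics/w1.png

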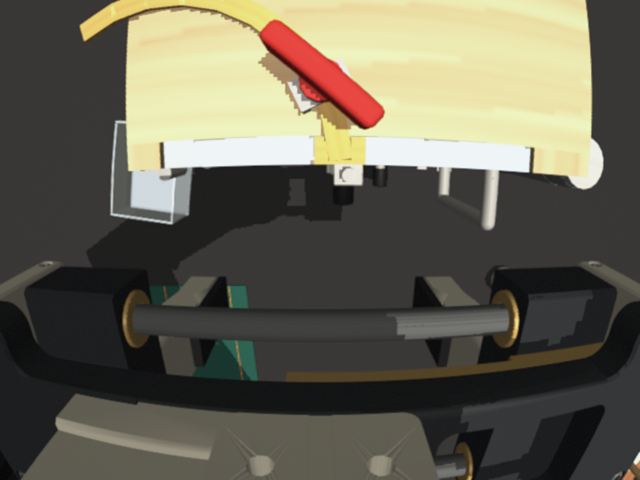

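The wrist view shows the knob at about (343,196) under the guide at (348,174), the pull's bar end at about (488,222), and the wing from (272,30) to (375,117).

```bash
cat >> geo.py <<'E'
import cv2
def wproj(F,X):
    return cv2.fisheye.projectPoints(np.float64(X).reshape(-1,1,3),F["rvec"].reshape(3,1),F["tvec"].reshape(3,1),F["mtx"],np.zeros(4))[0][:,0]
def wray(F,uv,z):
    uv=np.atleast_2d(uv).astype(float);m=F["mtx"];d=(uv-m[:2,2])/m[0,0];r=np.linalg.norm(d,axis=1,keepdims=True)
    v=np.c_[d/r*np.sin(r),np.cos(r)];R=cv2.Rodrigues(F["rvec"])[0];o=-R.T@F["tvec"].ravel();v=v@R
    return o+v*((np.broadcast_to(z,len(uv))-o[2])/v[:,2])[:,None]
E
python3 - <<'E'
from geo import *
F=dict(np.load("w1.npz"));p=json.load(open("pose.json"))
R=cv2.Rodrigues(F["rvec"])[0];print("cam",-R.T@F["tvec"].ravel())
pts={"knobend":[-.152,.012,.185],"knobendtop":[-.152,.012,.193],"pulltop":[-.151,-.078,.261],"screw":[-.076,.029,.336],"lf":[-.115,-.093,.278],"lh":[-.115,.117,.278],
"guidetop":[-.131,.012,.237]}
for k,v in pts.items():print(k,W(p,v)[0].round(4),wproj(F,W(p,v)).round(1))
print(wray(F,[[343,198],[489,222],[323,74],[531,174],[163,167],[338,185],[362,187]],[.193,.259,.336,.278,.278,.237,.237]).round(4))
im=F["image"][130:250,290:530];cv2.imwrite("pics/w1c.png",cv2.resize(im,None,fx=3.3,fy=3.3,interpolation=2))
E
```

```text
cam [0.64241523 0.08508053 0.47529587]
knobend [0.5881 0.068  0.185 ] [[343.9 207.5]]
knobendtop [0.5881 0.068  0.193 ] [[344.6 209.3]]
pulltop [ 0.5861 -0.022   0.261 ] [[490.6 229.4]]
screw [0.6646 0.0825 0.336 ] [[325.1  80.5]]
lf [ 0.6216 -0.0382  0.278 ] [[529.  177.7]]
lh [0.6285 0.1717 0.278 ] [[166.8 175.1]]
guidetop [0.6091 0.0673 0.237 ] [[349.3 190.2]]
[[ 0.597   0.069   0.193 ]
 [ 0.5906 -0.0214  0.259 ]
 [ 0.6671  0.0831  0.336 ]
 [ 0.6239 -0.0396  0.278 ]
 [ 0.6333  0.1737  0.278 ]
 [ 0.6127  0.0745  0.237 ]
 [ 0.611   0.059   0.237 ]]
```

View pics/w1c.png

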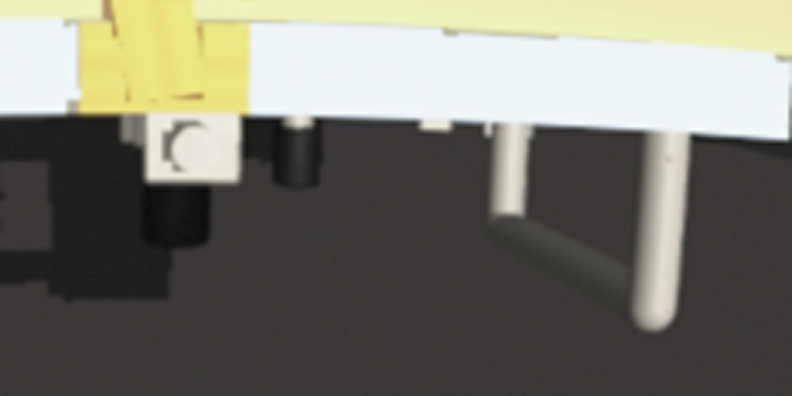

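Request:
apply_moves(commands=[[[-1, 0, 0.016, -0.2, 0], [-1, 0, 0, -0.2, 0], [-1, 0, 0, -0.15, 0], [-1, 0, 0, -0.08, 0], [-1, 0, 0, -0.03, 0], [-1, 0.03, 0, 0, 0], [-1, 0.025, 0, 0, 0], [-1, 0.015, 0, 0, 0], [-1, 0.01, 0, 0, 0], [-1, 0, 0, 0, 0], [-1, 0, 0, 0, 0]]])

```text
t: 3.8
eef_pos: [0.5872, 0.0905, 0.2067]
ee_rot: [-3.141, -0.0, -0.033]
force: [0.0, -0.0, 0.2]
width: 0.0879
gripper_force: 0.0
```

Request:
apply_moves(commands=[[[-1, 0, 0, -0.01, 0], [-1, 0, 0, -0.01, 0], [-1, 0, 0, 0, 0], [-0.3, 0, 0, 0, 0], [-0.3, 0, 0, 0, 0], [-0.3, 0, 0, 0, 0], [-0.3, 0, 0, 0, 0], [-0.3, 0, 0, 0, 0]]], force=15)

```text
t: 4.6
eef_pos: [0.587, 0.0901, 0.2026]
ee_rot: [3.141, 0.0, -0.033]
force: [-1.6, -2.9, 0.6]
width: 0.0581
gripper_force: 1.7
```

Request:
apply_moves(commands=[[[0, 0, 0, 0, 0], [0, 0, 0, 0, 0], [0, 0, 0, 0, 0]]])

```text
t: 4.9
eef_pos: [0.5852, 0.0854, 0.2022]
ee_rot: [3.133, 0.005, -0.034]
force: [-0.9, -22.0, 1.6]
width: 0.045
gripper_force: 11.1
```

Request:
apply_moves(commands=[[[0, 0, 0, 0.01, 0], [0, 0, 0, 0.01, 0], [0, 0, 0, 0.015, 0], [0, 0, 0, 0.015, 0]]])

```text
t: 5.3
eef_pos: [0.5847, 0.0851, 0.21]
ee_rot: [3.133, 0.008, -0.035]
force: [2.4, -21.8, -10.9]
width: 0.044
gripper_force: 10.6
```

Request:
apply_moves(commands=[[[0, 0, 0, 0.015, 0], [0, 0, 0, 0.015, 0], [0, 0, 0, 0, 0]]])

```text
t: 5.6
eef_pos: [0.5838, 0.0853, 0.2168]
ee_rot: [3.133, 0.009, -0.036]
force: [-7.0, -17.0, 2.2]
width: 0.0442
gripper_force: 8.7
```

```bash
python3 - <<'E'
from geo import *
from station import viewer
a=viewer.grab_frame("wrist");np.savez("w2.npz",**a);b=viewer.grab_frame("scene")
i=cv2.resize(a["image"][90:330,200:520],None,fx=1.5,fy=1.5,interpolation=2)
j=cv2.resize(b["image"][170:350,230:470],(480,360),interpolation=2)
cv2.imwrite("pics/c2.png",cv2.resize(np.vstack([i,j]),(400,600)))
E
```

```text
(no output)
```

View pics/c2.png

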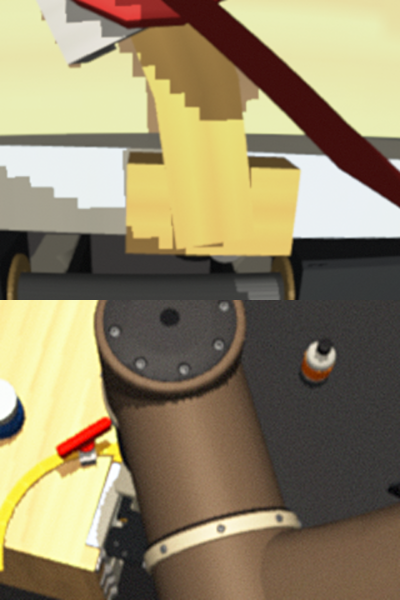

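Request:
apply_moves(commands=[[[0, 0, 0, 0.015, 0], [0, 0, 0, 0.015, 0], [0, 0, 0, 0.015, 0]]])

```text
t: 6.0
eef_pos: [0.5833, 0.0855, 0.2254]
ee_rot: [3.134, 0.01, -0.036]
force: [-6.8, -18.6, -3.3]
width: 0.0442
gripper_force: 9.1
```

Request:
apply_moves(commands=[[[0, 0, 0, 0.015, 0], [0, 0, 0, 0.015, 0], [0, 0, 0, 0.0, 0]]])

```text
t: 6.3
eef_pos: [0.5827, 0.0857, 0.2303]
ee_rot: [3.134, 0.011, -0.036]
force: [-5.4, -18.0, -9.0]
width: 0.0444
gripper_force: 8.7
```

Request:
apply_moves(commands=[[[0, 0, 0, 0.015, 0], [0, 0, 0, 0.015, 0], [0, 0, 0, 0.01, 0], [0, 0, 0, 0, 0]]])

```text
t: 6.7
eef_pos: [0.5832, 0.0865, 0.2386]
ee_rot: [3.135, 0.01, -0.035]
force: [-5.1, -13.5, -6.8]
width: 0.044
gripper_force: 6.4
```

Request:
apply_moves(commands=[[[-0.5, 0, 0, 0, 0], [-0.5, 0, 0, 0, 0], [-0.5, 0, -0.05, 0, 0], [-0.5, 0, -0.055, 0, 0], [-0.5, 0, 0, -0.03, 0], [-0.5, 0, 0, -0.02, 0], [1, 0, 0, 0, 0], [1, 0, 0, 0, 0], [1, 0, 0, 0, 0], [1, 0, 0, 0, 0], [1, 0, 0, 0, 0], [1, 0, 0, 0, 0]]])

```text
t: 7.9
eef_pos: [0.5897, 0.0717, 0.234]
ee_rot: [-3.138, -0.007, -0.03]
force: [-0.6, 20.9, 11.3]
width: 0.0237
gripper_force: 13.8
```

Request:
apply_moves(commands=[[[1, 0, 0.01, 0, 0], [1, 0, 0.01, 0, 0], [1, 0, 0, 0, 0], [1, 0, 0, 0, 0]]])

```text
t: 8.3
eef_pos: [0.5886, 0.0734, 0.2338]
ee_rot: [3.141, -0.004, -0.031]
force: [-2.5, 0.8, 11.6]
width: 0.0213
gripper_force: 14.9
```

```bash
python3 - <<'E'
from geo import *
from station import viewer
a=viewer.grab_frame("wrist");b=viewer.grab_frame("top")
i=a["image"][20:380,80:560]
j=cv2.resize(b["image"][180:300,180:400],(480,262),interpolation=2)
cv2.imwrite("pics/c3.png",cv2.resize(np.vstack([i,j]),(460,600)))
E
```

```text
(no output)
```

View pics/c3.png

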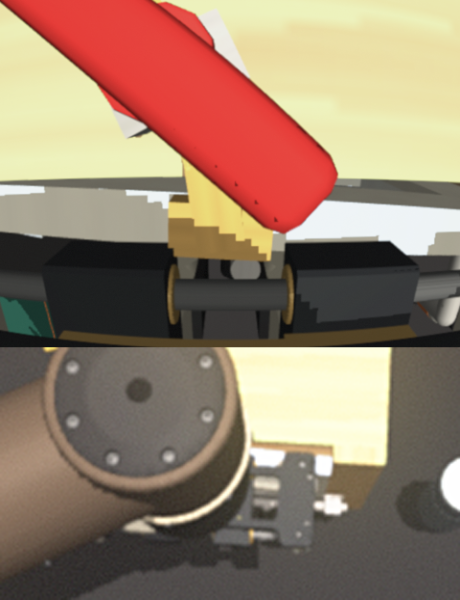

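Request:
apply_moves(commands=[[[1, 0, 0, 0.015, 0], [1, 0, 0, 0.015, 0], [1, 0, 0, 0.015, 0], [1, 0, 0, 0, 0]]])

```text
t: 8.8
eef_pos: [0.5835, 0.0741, 0.236]
ee_rot: [3.141, 0.01, -0.033]
force: [-3.3, 6.2, -14.6]
width: 0.0191
gripper_force: 15.1
```

Request:
apply_moves(commands=[[[1, 0, 0, 0.015, 0], [1, 0, 0, 0.01, 0], [1, 0, 0, 0, 0]]])

```text
t: 9.1
eef_pos: [0.5867, 0.0728, 0.2447]
ee_rot: [3.14, 0.002, -0.034]
force: [0.5, -0.3, 0.5]
width: 0.0027
gripper_force: 0.0
```

Request:
apply_moves(commands=[[[-1, 0, 0, 0.2, 0], [-1, 0, 0, 0.2, 0], [-1, -0.15, 0, 0.1, 0], [-1, -0.15, 0, 0, 0], [-1, -0.1, -0.15, 0, 0], [-1, 0, -0.15, 0, 0], [-1, 0, -0.1, 0, 0], [-1, 0, 0, 0, 0], [-1, 0, 0, 0, 0]]])

```text
t: 10.0
eef_pos: [0.5075, -0.0066, 0.3459]
ee_rot: [-3.141, -0.001, -0.034]
force: [-0.7, -0.6, -0.5]
width: 0.0691
gripper_force: 0.0
```

```bash
python3 - <<'E'
from geo import *
from station import arm,viewer
print(arm.get_state()["eef_pos"])
a=viewer.grab_frame("wrist");np.savez("w3.npz",**a);b=viewer.grab_frame("top");np.savez("t3.npz",**b)
cv2.imwrite("pics/c4.png",cv2.resize(np.vstack([a["image"][40:300],cv2.resize(b["image"][190:310,160:400],(640,320),interpolation=2)]),(640,580)))
E
```

```text
[ 0.50747083 -0.00660257  0.34588145]
```

View pics/c4.png

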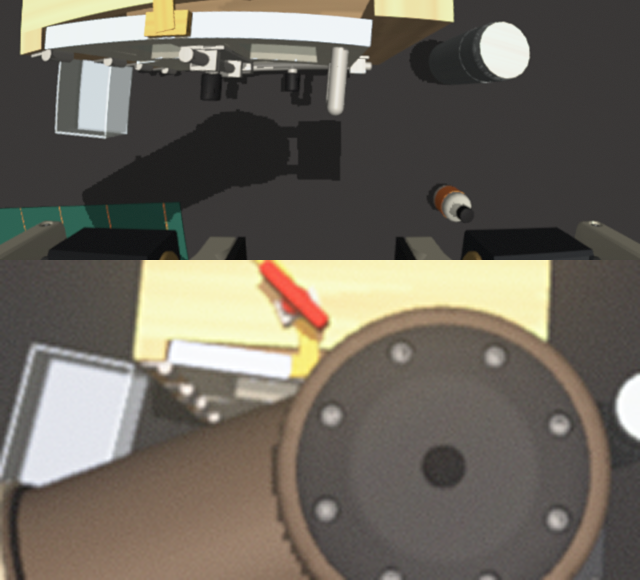

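The bolt's rod now stands well above its guide, at (190,93) in the full wrist frame. The pull's top is at about (337,142), and the leaf's top outer corners are at (371,82) and (47,88).

```bash
python3 - <<'E'
from geo import *
F=dict(np.load("w3.npz"));p=np.array(json.load(open("pose.json")));p[0]+=.0025
w=wray(F,[[371,82],[47,88],[337,142]],[.278,.278,.259]);print(w.round(4));d=w[0]-w[1]
h=W(p,[-.118,.12,.259])[0]
print("leaf angle",p[2]-(np.arctan2(d[1],d[0])+np.pi/2))
def pull(t,R=(-.033,-.198)):
    c,s=np.cos(t-p[2]),np.sin(t-p[2]);return h[:2]+[R[0]*c+R[1]*s,-R[0]*s+R[1]*c]
for t in(0,.05,.1,.15,.2,.25):print(t,pull(t).round(4),wproj(F,[*pull(t),.259]).round(1))
E
```

```text
[[ 0.6102 -0.0372  0.278 ]
 [ 0.6324  0.17    0.278 ]
 [ 0.577  -0.0184  0.259 ]]
leaf angle 0.07353956810096712
0 [ 0.5886 -0.022 ] [[342.4 122.6]]
0.05 [ 0.5788 -0.0198] [[339.2 138.9]]
0.1 [ 0.5692 -0.0171] [[335.2 155.1]]
0.15 [ 0.5597 -0.0139] [[330.3 171. ]]
0.2 [ 0.5503 -0.0103] [[324.8 186.6]]
0.25 [ 0.5412 -0.0061] [[318.5 201.7]]
```

Request:
apply_moves(commands=[[[-1, 0.17, -0.03, 0, -0.02], [-1, 0.17, -0.03, 0, 0], [-1, 0, 0, -0.2, 0], [-1, 0, 0, -0.2, 0], [-1, 0.007, 0, -0.07, 0], [-1, 0, 0, 0, 0], [1, 0, 0, 0, 0], [1, 0, 0, 0, 0], [1, 0, 0, 0, 0], [1, 0, 0, 0, 0], [1, 0, 0, 0, 0], [1, 0, 0, 0, 0]]], force=20)

```text
t: 11.3
eef_pos: [0.5766, -0.0185, 0.2519]
ee_rot: [-3.141, -0.0, -0.096]
force: [-0.9, 0.2, 0.2]
width: 0.0453
gripper_force: 0.0
```

Request:
apply_moves(commands=[[[1, 0, 0, 0, 0], [1, 0, 0, 0, 0], [1, 0, 0, 0, 0], [1, 0, 0, 0, 0], [1, 0, 0, 0, 0]]])

```text
t: 11.8
eef_pos: [0.5768, -0.0181, 0.2515]
ee_rot: [-3.141, -0.0, -0.096]
force: [1.0, 1.6, -1.1]
width: 0.0095
gripper_force: 20.0
```

```bash
python3 - <<'E'
from geo import *
from station import arm
s=arm.get_state();print(s["eef_pos"],s["width"],s["gripper_force"],s["force"],s["q"])
p=np.array(json.load(open("pose.json")));p[0]+=.0025
h=W(p,[-.118,.12,.259])[0][:2];t0=.06
def pull(t):
    c,s=np.cos(t-p[2]),np.sin(t-p[2]);return h+[-.033*c-.198*s,.033*s-.198*c]
T=np.linspace(t0,1.54,25);print(T[1]-T[0],(T[1]-T[0])/np.pi)
P=np.array([pull(t) for t in T]);print(P[0],P[-1]);print((np.diff(P,axis=0)/.2).round(3).tolist())
E
```

```text
[ 0.57683942 -0.01814685  0.25152818] 0.009509728956169281 19.998787119984627 [ 1.025944    1.57500831 -1.11418502] [ 3.07030932e-01  1.96465548e-01 -2.05022453e-01 -4.99735962e-04
 -1.16861471e+00  1.16816278e+00]
0.061666666666666675 0.01962910964800043
[ 0.57688955 -0.01930139] [0.43018421 0.20819956]
[[-0.059, 0.018], [-0.058, 0.021], [-0.057, 0.025], [-0.055, 0.028], [-0.053, 0.032], [-0.051, 0.035], [-0.049, 0.038], [-0.047, 0.041], [-0.044, 0.044], [-0.041, 0.046], [-0.038, 0.049], [-0.035, 0.051], [-0.032, 0.053], [-0.029, 0.055], [-0.025, 0.057], [-0.022, 0.058], [-0.018, 0.059], [-0.014, 0.06], [-0.011, 0.061], [-0.007, 0.062], [-0.003, 0.062], [0.001, 0.062], [0.005, 0.062], [0.008, 0.061]]
```

Gripped (width 9.5 mm). Now I'll swing it open.

Request:
apply_moves(commands=[[[1, -0.059, 0.018, 0, -0.0196], [1, -0.058, 0.021, 0, -0.0196], [1, -0.057, 0.025, 0, -0.0196], [1, -0.055, 0.028, 0, -0.0196], [1, -0.053, 0.032, 0, -0.0196], [1, -0.051, 0.035, 0, -0.0196]]])

```text
t: 12.4
eef_pos: [0.5102, 0.0141, 0.2515]
ee_rot: [-3.14, -0.001, -0.468]
force: [2.9, 3.8, -2.6]
width: 0.0096
gripper_force: 20.0
```

Request:
apply_moves(commands=[[[1, -0.049, 0.038, 0, -0.0196], [1, -0.047, 0.041, 0, -0.0196], [1, -0.044, 0.044, 0, -0.0196], [1, -0.041, 0.046, 0, -0.0196], [1, -0.038, 0.049, 0, -0.0196], [1, -0.035, 0.051, 0, -0.0196], [1, 0, 0, 0, 0]]])

```text
t: 13.1
eef_pos: [0.4596, 0.0688, 0.2515]
ee_rot: [-3.138, 0.0, -0.836]
force: [4.7, 2.5, -6.9]
width: 0.0093
gripper_force: 20.0
```

Forces are low, so I'll continue.

Request:
apply_moves(commands=[[[1, -0.032, 0.053, 0, -0.0196], [1, -0.029, 0.055, 0, -0.0196], [1, -0.025, 0.057, 0, -0.0196], [1, -0.022, 0.058, 0, -0.0196], [1, -0.018, 0.059, 0, -0.0196], [1, -0.014, 0.06, 0, -0.0196], [1, 0, 0, 0, 0]]])

```text
t: 13.8
eef_pos: [0.4326, 0.1373, 0.2515]
ee_rot: [-3.138, 0.0, -1.205]
force: [10.2, 0.6, -7.9]
width: 0.0096
gripper_force: 20.0
```

Request:
apply_moves(commands=[[[1, -0.011, 0.061, 0, -0.0196], [1, -0.007, 0.062, 0, -0.0196], [1, -0.003, 0.062, 0, -0.0196], [1, 0.001, 0.062, 0, -0.0196], [1, 0.005, 0.062, 0, -0.0196], [1, 0.004, 0.03, 0, -0.0098], [1, 0, 0, 0, 0], [1, 0, 0, 0, 0], [1, 0, 0, 0, 0]]])

```text
t: 14.7
eef_pos: [0.4309, 0.2034, 0.2516]
ee_rot: [-3.138, -0.0, -1.543]
force: [13.3, -1.9, -8.9]
width: 0.0093
gripper_force: 20.0
```

Request:
apply_moves(commands=[[[-1, 0, 0, 0, 0], [-1, 0, 0, 0, 0], [-1, 0, 0, 0, 0], [-1, 0, 0, 0, 0], [-1, 0, 0, 0, 0], [-1, 0, 0, 0, 0], [-1, 0, 0, 0.1, 0], [-1, 0, 0, 0.2, 0], [-1, 0, 0, 0.2, 0], [-1, 0, 0, 0.2, 0.044]]])

```text
t: 15.7
eef_pos: [0.4287, 0.203, 0.3932]
ee_rot: [3.141, -0.0, -1.404]
force: [0.8, 1.1, 1.0]
width: 0.0836
gripper_force: 0.0
```

Request:
apply_moves(commands=[[[-1, 0.1, -0.05, 0.04, 0.044], [-1, 0.1, -0.05, 0, 0.044], [-1, 0.1, -0.05, 0, 0.044], [-1, 0.1, -0.05, 0, 0.044], [-1, 0.1, -0.05, 0, 0.044], [-1, 0.1, -0.05, 0, 0.044], [-1, 0.1, -0.05, 0, 0.044], [-1, 0.1, -0.05, 0, 0.044], [-1, 0.1, -0.05, 0, 0.044], [-1, 0.1, -0.05, 0, 0.044], [-1, 0.1, -0.05, 0, 0.044], [-1, 0.08, -0.05, 0, 0.044]]])

```text
t: 16.9
eef_pos: [0.666, 0.0828, 0.399]
ee_rot: [3.142, 0.001, 0.26]
force: [-0.6, -0.1, -0.1]
width: 0.0879
gripper_force: 0.0
```

Request:
apply_moves(commands=[[[-1, 0, 0, 0, 0.044], [-1, 0, 0, 0, 0.044], [-1, 0, 0, 0, 0.044], [-1, 0, 0, 0, 0.044], [-1, 0, 0, 0, 0], [-1, 0, 0, 0, 0]]])

```text
t: 17.5
eef_pos: [0.665, 0.0834, 0.3994]
ee_rot: [-3.141, 0.0, 0.803]
force: [0.4, 0.2, -0.1]
width: 0.0875
gripper_force: 0.0
```

```bash
python3 - <<'E'
from geo import *
from station import arm,viewer
s=arm.get_state();print(s["eef_pos"],s["ee_rot"],s["q"])
a=viewer.grab_frame("wrist");b=viewer.grab_frame("scene");np.savez("w5.npz",**a)
cv2.imwrite("pics/c5.png",np.vstack([a["image"][:330],cv2.resize(b["image"][130:350,130:490],(640,270),interpolation=2)]))
im=a["image"].astype(int);m=(im[...,2]>90)&(im[...,1]<45)&(im[...,0]<45);n,l,st,c=cv2.connectedComponentsWithStats(m.astype(np.uint8))
k=1+st[1:,4].argmax();ys,xs=np.where(l==k);print(st[k],c[k])
w=wray(a,np.c_[xs,ys],.334)[:,:2];mu=w.mean(0);e,v=np.linalg.eigh(np.cov((w-mu).T));d=v[:,1];q=(w-mu)@d
print("mid",mu,"ang",np.arctan(d[1]/d[0]),"len",np.ptp(q),"mid2",mu+d*(q.max()+q.min())/2)
E
```

```text
[0.66498794 0.08336117 0.39941714] [-3.14149928e+00  2.11910896e-04  8.03151038e-01] [ 4.14947845e-01  3.02083745e-01  2.63896281e-01 -6.22048891e-06
 -1.53284035e+00  1.95899975e+00]
[ 310  208   29   86 1570] [324.16687898 249.52802548]
mid [0.67325834 0.08886298] ang 0.8113136832075396 len 0.050824084854753815 mid2 [0.67243048 0.08799106]
```

View pics/c5.png

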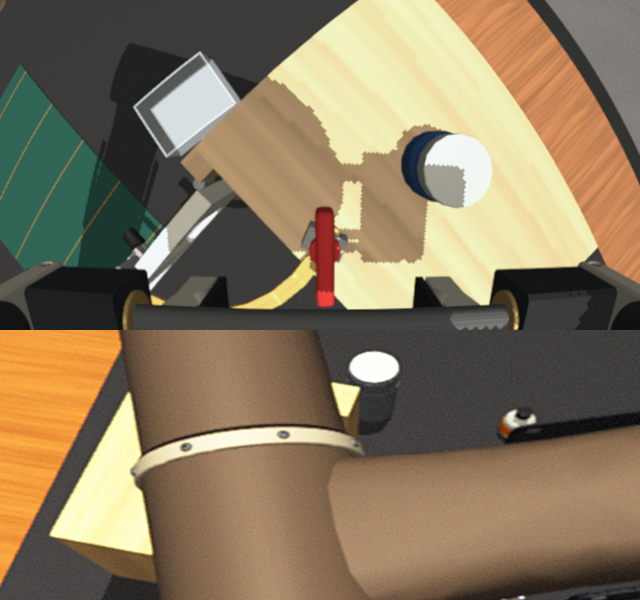

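Request:
apply_moves(commands=[[[-1, 0.015, 0.004, -0.15, 0.002], [-1, 0, 0, -0.12, 0], [-1, 0, 0, -0.07, 0], [-1, 0, 0, 0, 0], [1, 0, 0, 0, 0], [1, 0, 0, 0, 0], [1, 0, 0, 0, 0], [1, 0, 0, 0, 0], [1, 0, 0, 0, 0], [1, 0, 0, 0, 0], [1, 0, 0, 0, 0], [1, 0, 0, 0, 0]]], force=25)

```text
t: 18.8
eef_pos: [0.668, 0.0841, 0.3316]
ee_rot: [-3.142, 0.0, 0.813]
force: [0.3, 0.2, -0.3]
width: 0.0289
gripper_force: 0.0
```

Request:
apply_moves(commands=[[[1, 0, 0, 0, 0], [1, 0, 0, 0, 0], [1, 0, 0, 0, 0], [1, 0, 0, 0, 0]]])

```text
t: 19.2
eef_pos: [0.6685, 0.0836, 0.3316]
ee_rot: [3.141, -0.0, 0.813]
force: [4.1, -3.6, -0.7]
width: 0.0185
gripper_force: 25.0
```

Request:
apply_moves(commands=[[[1, 0, 0, 0, 0], [1, 0, 0, 0, 0], [1, 0, 0, 0, 0]]])

```text
t: 19.5
eef_pos: [0.6685, 0.0836, 0.3316]
ee_rot: [3.141, -0.0, 0.813]
force: [4.2, -3.6, -0.2]
width: 0.0186
gripper_force: 25.0
```

Width 18.6 mm means the tips have closed on the round hub under the wing. I'll regrip 8 mm higher.

Request:
apply_moves(commands=[[[0, 0, 0, 0, 0], [0, 0, 0, 0, 0], [0, 0, 0, 0.02, 0], [0, 0, 0, 0.02, 0], [0, 0, 0, 0, 0], [1, 0, 0, 0, 0], [1, 0, 0, 0, 0], [1, 0, 0, 0, 0], [1, 0, 0, 0, 0], [1, 0, 0, 0, 0], [1, 0, 0, 0, 0], [1, 0, 0, 0, 0]]])

```text
t: 20.7
eef_pos: [0.6684, 0.0836, 0.3395]
ee_rot: [3.141, -0.0, 0.813]
force: [4.7, -2.6, -2.7]
width: 0.0107
gripper_force: 25.0
```

Request:
apply_moves(commands=[[[1, 0, 0, 0, -0.04], [1, 0, 0, 0, -0.04], [1, 0, 0, 0, -0.04], [1, 0, 0, 0, -0.04], [1, 0, 0, 0, -0.04], [1, 0, 0, 0, -0.04], [1, 0, 0, 0, 0]]])

```text
t: 21.4
eef_pos: [0.6685, 0.0834, 0.3393]
ee_rot: [3.141, -0.0, 0.054]
force: [5.8, -4.0, -4.5]
width: 0.0109
gripper_force: 25.0
```

Request:
apply_moves(commands=[[[1, 0, 0, 0, -0.04], [1, 0, 0, 0, -0.04], [1, 0, 0, 0, -0.04], [1, 0, 0, 0, -0.04], [1, 0, 0, 0, -0.04], [1, 0, 0, 0, -0.04], [1, 0, 0, 0, 0]]])

```text
t: 22.1
eef_pos: [0.6685, 0.0833, 0.339]
ee_rot: [3.141, -0.001, -0.7]
force: [5.4, -5.0, -4.6]
width: 0.0105
gripper_force: 25.0
```

Now -0.90 rad is left, which is -0.287.

Request:
apply_moves(commands=[[[1, 0, 0, 0, -0.04], [1, 0, 0, 0, -0.04], [1, 0, 0, 0, -0.04], [1, 0, 0, 0, -0.04], [1, 0, 0, 0, -0.04], [1, 0, 0, 0, -0.04], [1, 0, 0, 0, -0.04], [1, 0, 0, 0, -0.008], [1, 0, 0, 0, 0], [1, 0, 0, 0, 0], [1, 0, 0, 0, 0], [1, 0, 0, 0, 0]]])

```text
t: 23.3
eef_pos: [0.6683, 0.0832, 0.3387]
ee_rot: [3.141, -0.001, -1.6]
force: [4.7, -5.3, -5.6]
width: 0.0109
gripper_force: 25.0
```

Request:
apply_moves(commands=[[[-0.3, 0, 0, 0, 0], [-0.3, 0, 0, 0, 0], [-0.3, 0, 0, 0, 0], [-0.3, 0, 0, 0.1, 0], [-0.3, 0, 0, 0.15, 0], [-0.3, 0, 0, 0.15, 0], [-0.3, -0.2, -0.15, 0, 0], [-0.3, -0.2, -0.15, 0, 0], [-0.3, -0.2, -0.15, 0, 0], [-0.3, 0, -0.2, 0, 0], [-0.3, 0, 0, 0, 0], [-0.3, 0, 0, 0, 0]]])

```text
t: 24.5
eef_pos: [0.5476, -0.0464, 0.4201]
ee_rot: [-3.141, 0.001, -1.601]
force: [-0.1, -0.2, -0.7]
width: 0.0568
gripper_force: 0.0
```

```bash
python3 - <<'E'
from geo import *
from station import arm,viewer
print(arm.get_state()["eef_pos"],arm.get_state()["ee_rot"])
a=viewer.grab_frame("wrist");b=viewer.grab_frame("top");c=viewer.grab_frame("scene")
t=np.hstack([cv2.resize(x["image"],(400,300)) for x in(b,c)])
cv2.imwrite("pics/c6.png",np.vstack([t,cv2.resize(a["image"],(800,600))[:300]]))
for n,x in(("w",a),("t",b),("s",c)):
    im=x["image"].astype(int);m=(im[...,2]>90)&(im[...,1]<60)&(im[...,0]<60);_,l,st,ce=cv2.connectedComponentsWithStats(m.astype(np.uint8))
    if len(st)<2: continue
    k=1+st[1:,4].argmax();ys,xs=np.where(l==k);uv=np.c_[xs,ys].astype(float)
    if n=="w": w=wray(x,uv,.334)
    else:
        R=cv2.Rodrigues(x["rvec"])[0];o=-R.T@x["tvec"].ravel();v=(np.c_[uv,np.ones(len(uv))]@np.linalg.inv(x["mtx"]).T)@R;w=o+v*((.334-o[2])/v[:,2])[:,None]
    w=w[:,:2];mu=w.mean(0);e,v=np.linalg.eigh(np.cov((w-mu).T));d=v[:,1];ang=np.arctan(d[1]/d[0]);print(n,len(uv),mu,"ang",ang,"len",np.ptp((w-mu)@d))
E
```

```text
[ 0.54762455 -0.04638084  0.42014222] [-3.14056160e+00  7.48899129e-04 -1.60073803e+00]
w 31 [ 0.50955221 -0.13815093] ang -0.9701630861033559 len 0.011119555163894438
t 1 [ 0.46070806 -0.11699068] ang nan len nan
s 260 [0.66509236 0.08674636] ang 1.5702103799865486 len 0.05786032945864321<stdin>:14: RuntimeWarning: Degrees of freedom <= 0 for slice
  c *= np.true_divide(1, fact)
  c *= np.true_divide(1, fact)
```

View pics/c6.png

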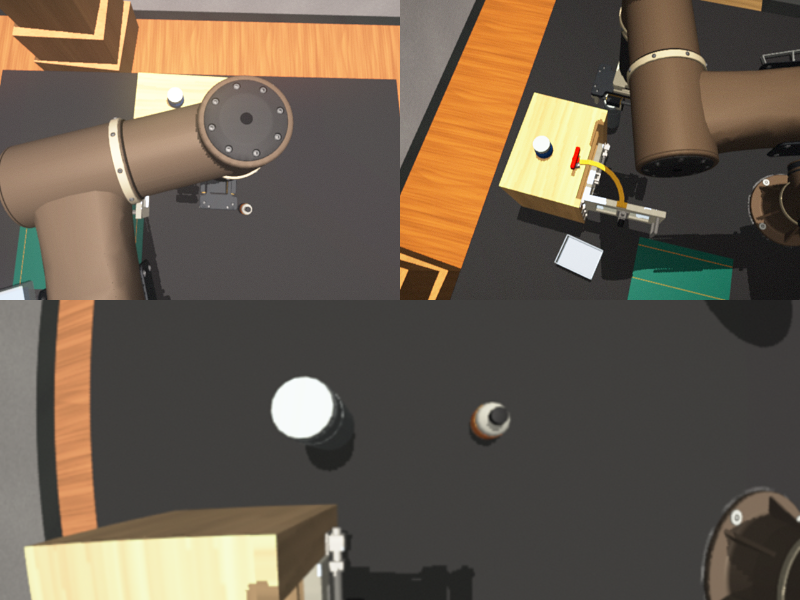

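The scene shows the leaf square to the front and the wing parallel to the front (1.57 rad in world). The can, bottle, jar and tub all stand where they were, so I'm handing it in.

```bash
python3 -c "
from station import arm
print(arm.job_done())"
```

```text
the job is handed in; nothing more can be done
None
```

The job is handed in, though no verdict came back: by camera and force readings the joining bolt is drawn up, the top leaf stands about square (roughly 1.5 rad), and the thumbscrew is about a quarter turn past touching (about 1.54 rad); the lower leaf, its bolt and the paints and other things were left alone.

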